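Reset a tripped power pack against the bench stop

ROBOT

A 6-joint arm with a two-finger parallel gripper is mounted at the origin on a cart in front of the work surface, level with it; the furniture and walls round the work are solid. World frame = base frame: x ahead of the robot, y to its left, z up, the work surface at z = 0. Lengths are in m, angles in rad, forces in N, time in s.
With the tool pointing down it reaches from about 0.35 to 0.725 m from the base axis. Payload 6 kg.
Tool frame: the origin (TCP) lies at the very end of the fingers, on their centre line; the grasp point (between the pads) lies 19 mm behind it (pinch_z is the z of the grasp point in the tool frame, in m); z points along the fingers, y is the line along which they close (so a half turn about z gives the same grasp; the last joint's range is limited). The gripper opens to 85 mm and grips with 20 to 120 N. Pads are 22 mm wide; open, the fingers measure 114 mm over their backs; the gripper's body (76 mm by 85 mm) begins 54 mm behind the grasp point. The pads swing forward as they close: fully open they stand 13 mm farther back than shut.
Start: joints at [-0.829, 0.04, 0.085, 0, -1.615, -0.334], TCP at [0.238, -0.551, 0.231] pointing down, gripper open.
Joint ranges: [-2.56, 2.56], [-1.29, 2.01], [-1.08, 1.49], [-3.29, 1.98], [-2.81, -0.18], [-2.99, 2.99]. Speed limits (rad/s): [2.57, 2.57, 3.01, 3.14, 3.14, 3.14].

INTERFACE

Orientations are given as a unit quaternion [w, x, y, z].
In Python, from workcell import read_state, get_image, calibration, hand_in, pinch_z gives the robot as it stands.
- The arm moves only by the tool arm_command, never from a script. Its argument "targets" is a list of rows, each an object with "travel": the shift along the tool's x, y, z in mm, a list of three; "turn": the turn about the tool's z in degrees. A call has 1 to 20 rows; each row shifts and turns the commanded pose from where the row before left it, along the tool's axes as they then stand; what a row does not reach is not made up. A row lasts 1/10 s, in which the tool goes at most 50 mm and 8.59 degrees, less where a joint would pass 70% of its speed; a pose out of reach is approached as far as the arm can. A call with a gripper value outside its range is refused whole. "hand" is the opening, from 0 (shut) to 1 (fully open), set as the call begins (left out, the last holds). The fingers move at their own pace and stop on an object; "force" is the grip in N (left out, the last holds). Time passes only in rows, so rows that do not move let the fingers close. It gives the time, the measured TCP pose, the force, the opening and the grip force at its end, in the units of the state.
- read_state(): the state, without advancing time (a new reading comes with each control period).
- get_image(name): name is "side" or "top" or "wrist"; returns the picture (400x640x3 uint8, blue, green, red); there is no depth.
- calibration(name): a dict with "fx", "fy", "cx", "cy" (pixels), "cam_to_world" (4x4, takes a point from camera to world coordinates); the wrist camera has in their place "T_tool_cam" (4x4, takes a point from camera to tool coordinates, whose origin is the TCP and whose axes are the flange's). Camera axes: x right, y down, z forward; pixel columns grow to the right and rows downward; lengths in m; the calibration is good to about 2 mm. A picture is of the moment at which its call begins: read the wrist's pose just before it. calibration takes no time and is no camera call.
- hand_in(): hands the job in; it is judged then, once.
The state is a dict: "clock": time; "qpos": joint angles; "joint_vel": joint speeds; "tau": joint torques, N m; "position": TCP position; "tcp_rot": TCP orientation; "contact_force": force on the tool from outside, world axes, zero at the start; "wrist_torque": the same for the moment, N m; "width": opening from 0.0 (shut) to 1.0 (fully open); "grasp_force": force on a finger pad.
Only numpy, scipy, OpenCV 4.12 (cv2) and the standard library are available. Lean on these libraries where they do the work, as an engineer would, in place of code of your own. Each camera call takes 0.05 s, during which the arm holds its last target. There are 200 camera calls.

TASK

The power pack's reset button has popped out. Set the pack flat on the bench with its plain rear end square against the steel bench stop, then press the button in until it clicks and stays in; the pack is light and slides away unless the stop braces it. Press firmly but do not ram it, leave the pack standing against the stop, and leave the other things where they are.

Things in the scene. Friction and masses are not known exactly. Their poses are not given: they have to be found in the camera images.
- pack: the power pack: a loose grey box 110 mm long (its x), 58 mm wide (its y), 44 mm high, about 0.45 kg, two black cheeks at its front end. Origin at its underside, mid-width, 50 mm behind the front panel and 60 mm before the flat rear end; x points from the front (button) end to the rear end, z up. Grip it across its width near x = 0 to 10 mm; set it down on its underside
- pack_front (a point): middle of the front panel's lower edge (pack x = -50 mm, z = 0; axes as the pack's). Two upright guard cheeks stand 16 mm out from the panel at both edges of the width, each 4 mm thick and from 6 to 40 mm high; the gap between them is 50 mm wide, open in front and above, and the button is in its middle: closed fingers pointing down fit in
- pack_rear (a point): the middle of the lower edge of the pack's flat rear end (pack x = 60 mm, y = 0, z = 0); axes as the pack's
- reset_button (a joint): how far the reset button is pressed in, m: 0 = popped out, hard end 0.0112. A spring pushes it out with 6 N at 0, rising evenly to 12 N at 0.010; from about 0.0005 on an inner catch adds to it, so that the press peaks at about 13 to 16 N near 0.005, then eases, and snaps at about 0.0085. Once snapped, the catch holds it near 0.0085 when let go; let go earlier, it springs out again
- button_face (a point): middle of the button's outer face: a black round cap of 23 mm diameter, centre 25 mm above the pack's underside, 18 mm off the front panel when popped out (2 mm proud of the cheeks), 9 mm off it when latched (7 mm behind the cheeks' edges); moves with the button. It is pressed along its +x (the pack's x)
- stop_face (a point): the bench stop: a steel angle fixed to the bench, upright plate 140 mm wide, 42 mm high and 6 mm thick, foot and ribs behind it; driving the pack into it with over 40 N is ramming. Point at bench level in the middle of the plate's flat front face; x points through the plate (pressing direction, away from the robot), y along the plate, z up
- stop: the same bench stop, same origin and axes
- solder_spool: bystander: spool of solder, 58 mm across, 52 mm high, standing beside or behind the stop; origin at the middle of its underside
- driver_amber: bystander: screwdriver with amber handle, 144 mm long, lying behind the pack; origin at the middle of its underside
- glue_bottle: bystander: white bottle with a pointed cap, 32 mm across, 85 mm high, standing at the right; origin at the middle of its underside
- flush_cutters: bystander: cutters with red handles, 120 mm long, lying at the left near the front; origin at the middle of their underside
- hex_key: bystander: black hex key, 92 mm long, lying flat between the pack and the stop; origin at the middle of its underside
- marker_black: bystander: white marker pen with a black cap, 136 mm long, lying near the front edge; origin at the middle of its underside

How it is judged:
By the outcome, as a careful person would: the job done as asked, in the order asked, and still so for the second after the job is handed in, with the robot touching nothing.
It also fails if it takes over 61 s, if anything falls off the work surface, if the arm or the gripper's body presses on something with over 40 N, if the wrist force passes 120 N, or if a joint passes its speed limit or range.

## Working session

There is one attempt and no reset: what is moved stays moved. The work goes in short steps, Python scripts to look and compute and a tool call to move; the robot and the scene stay as the last step left them, time stands still between calls to the robot, and variables do not carry over. Pictures are saved under pics/ and viewed, at most 10 in all, crops included, and the job is handed in when it is done.

Besides the shell and the picture viewer there is one more tool, called after "Call:" as name([rows], argument=value, ...), one row to a line, values as JSON. arm_command: Moves the arm, as the interface text tells. Its arguments: {"type":"object","properties":{"targets":{"type":"array","items":{"type":"object","properties":{"travel":{"type":"array","items":{"type":"number"}},"turn":{"type":"number"}}}},"hand":{"type":"number"},"force":{"type":"number"}},"required":["targets"]}

```bash
mkdir -p pics
cat > h.py <<'E'
import numpy as np, cv2
from workcell import read_state, get_image, calibration, hand_in, pinch_z
from scipy.spatial.transform import Rotation as R
def Ttool(s=None):
    s=s or read_state(); q=np.array(s["tcp_rot"]); T=np.eye(4)
    T[:3,:3]=R.from_quat(q[[1,2,3,0]]).as_matrix(); T[:3,3]=s["position"]; return T
def cam(name,T=None):
    c=calibration(name); M=np.array(c["cam_to_world"]) if name!="wrist" else (Ttool() if T is None else T)@np.array(c["T_tool_cam"])
    return np.array([[c["fx"],0,c["cx"]],[0,c["fy"],c["cy"]],[0,0,1]]),M
def proj(KM,P):
    K,M=KM; p=(np.atleast_2d(P)-M[:3,3])@M[:3,:3]@K.T; return p[:,:2]/p[:,2:]
def ray(KM,uv):
    K,M=KM; d=M[:3,:3]@np.linalg.solve(K,[*uv,1]); return M[:3,3],d/np.linalg.norm(d)
def onz(KM,uv,z):
    o,d=ray(KM,uv); return o+d*(z-o[2])/d[2]
def tri(rs):
    A=b=0
    for o,d in rs:
        P=np.eye(3)-np.outer(d,d); A=A+P; b=b+P@o
    return np.linalg.solve(A,b)
E
python3 - <<'E'
from h import *
print(read_state(),pinch_z if not callable(pinch_z) else pinch_z())
for n in("side","top"):
    cv2.imwrite(f"pics/{n}0.png",get_image(n)); K,M=cam(n); print(n,K[0],M.round(3))
print(calibration("wrist"))
E
```

```text
{'clock': 0.0, 'qpos': array([-8.29302216e-01,  4.08337280e-02,  8.37881491e-02, -4.92731415e-04,
       -1.61549018e+00, -3.33721091e-01]), 'joint_vel': array([-0.00072385,  0.0002224 , -0.00089669, -0.00091645,  0.0005715 ,
       -0.00020425]), 'tau': array([-1.35769893e-03, -3.68201995e+01,  3.47411156e+01,  6.93238646e+00,
       -5.44623937e-03,  7.02758065e-07]), 'position': array([ 0.23790283, -0.55045659,  0.23024827]), 'tcp_rot': array([-2.33956693e-04, -2.02487346e-01,  9.79284462e-01,  8.73068326e-04]), 'contact_force': array([-0.19466483, -0.11733754,  0.16635975]), 'wrist_torque': array([ 0.00363989,  0.00043318, -0.02167942]), 'grasp_force': 0.0, 'width': 0.9963688245613055} -0.0187
side [390.02460134   0.         307.84257262] [[-0.995 -0.075  0.062  0.49 ]
 [-0.095  0.641 -0.762  0.581]
 [ 0.018 -0.764 -0.645  0.704]
 [ 0.     0.     0.     1.   ]]
top [456.31445341   0.         314.71630347] [[ 0.029 -0.988  0.153  0.4  ]
 [-0.999 -0.026  0.022 -0.215]
 [-0.018 -0.154 -0.988  1.076]
 [ 0.     0.     0.     1.   ]]
{'fx': 300.4215509783108, 'fy': 300.4215509783108, 'cx': 313.4242678855991, 'cy': 198.4726023426212, 'T_tool_cam': array([[ 7.48732415e-04, -9.45888012e-01, -3.24492386e-01,
         8.26561381e-02],
       [ 9.99999595e-01,  5.46324465e-04,  7.14871473e-04,
        -6.45285955e-04],
       [-4.98910227e-04, -3.24492790e-01,  9.45888038e-01,
        -1.42662984e-01],
       [ 0.00000000e+00,  0.00000000e+00,  0.00000000e+00,
         1.00000000e+00]])}
```

View pics/top0.png

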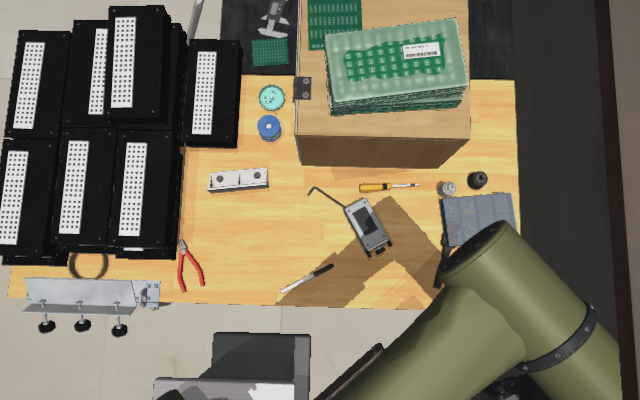

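View pics/side0.png

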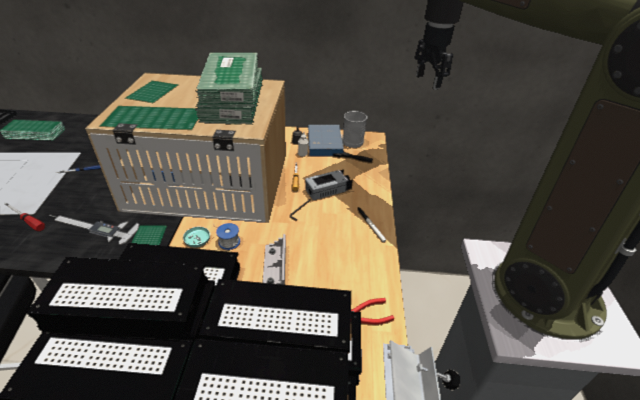

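Top view: pack around (367,226) with its front at lower right, stop at (238,181), hex key at (325,195), amber driver at (388,187). In the side view the pack is near (327,185) and the stop near (274,258). I'll enlarge both.

Run:
```python
from h import *
t=cv2.imread("pics/top0.png");s=cv2.imread("pics/side0.png")
a=cv2.resize(t[160:265,200:400],None,fx=4,fy=4,interpolation=cv2.INTER_CUBIC)
b1=cv2.resize(s[165:205,295:361],None,fx=6,fy=6,interpolation=cv2.INTER_CUBIC)[:,:396]
b2=cv2.resize(s[228:292,250:300],None,fx=5,fy=5,interpolation=cv2.INTER_CUBIC)
cv2.imwrite("pics/topc.png",a)
c=np.zeros((320,800,3),np.uint8); c[:240,:396]=b1; c[:320,420:670]=b2
cv2.imwrite("pics/sidec.png",c)
```

```text
(no output)
```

View pics/topc.png

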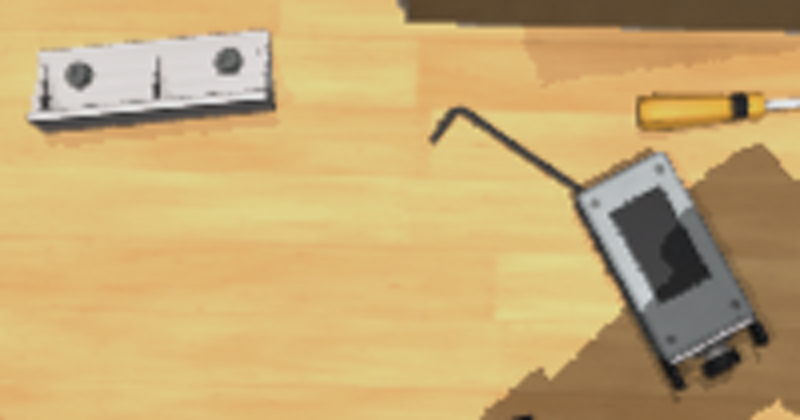

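View pics/sidec.png

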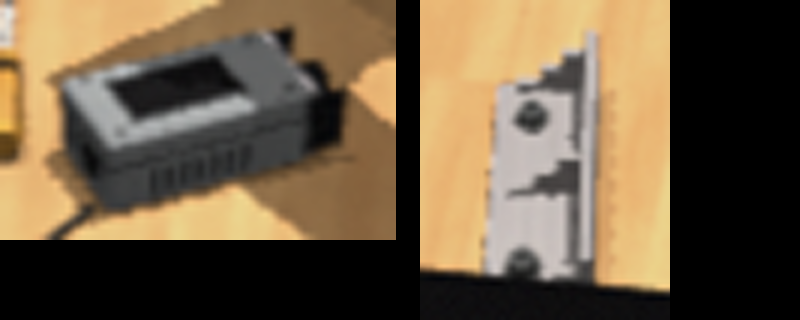

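```bash
cat >> h.py <<'E'
def tp(u,v): return 200+(u+.5)/4-.5,160+(v+.5)/4-.5
E
python3 - <<'E'
from h import *
np.set_printoptions(precision=4,suppress=True)
kt,ks=cam("top"),cam("side")
T=dict(RL=(577,193),RR=(660,152),FR=(755,320),FL=(672,363))
S=dict(RL=(103,150),RR=(66,92),FR=(270,32),FL=(312,93))
P={}
for k in T:
    u,v=S[k]; P[k]=tri([ray(kt,tp(*T[k])),ray(ks,(295+(u+.5)/6-.5,165+(v+.5)/6-.5))])
    print(k,P[k],onz(kt,tp(*T[k]),.044),onz(ks,(295+(u+.5)/6-.5,165+(v+.5)/6-.5),.044))
Q={k:onz(kt,tp(*T[k]),.044) for k in T}
print("len/width",np.linalg.norm(Q['RL']-Q['FL']),np.linalg.norm(Q['RL']-Q['RR']))
d=(Q['RL']+Q['RR']-Q['FL']-Q['FR'])/2; print("yaw",np.degrees(np.arctan2(d[1],d[0])), "ctr",sum(Q.values())/4)
for n,z,a,b in(("top",.042,(30,120),(272,97)),("bot",0,(35,130),(275,107))):
    A,B=onz(kt,tp(*a),z),onz(kt,tp(*b),z); e=A-B; print(n,A,B,np.linalg.norm(e),"normal yaw",np.degrees(np.arctan2(-e[0],e[1])))
for p,z in (((597,30),.042),((597,255),.042)):
    u,v=p; print("side",onz(ks,(250+(u-420+.5)/5-.5,228+(v+.5)/5-.5),z))
T=Ttool(); print(T)
E
```

```text
RL [ 0.5472 -0.2597  0.0429] [ 0.5466 -0.2596  0.044 ] [ 0.5476 -0.2584  0.044 ]
RR [ 0.5708 -0.3069  0.0394] [ 0.5715 -0.3066  0.044 ] [ 0.5688 -0.3004  0.044 ]
FR [ 0.4759 -0.361   0.0441] [ 0.477  -0.3611  0.044 ] [ 0.4748 -0.3609  0.044 ]
FL [ 0.4525 -0.3149  0.0428] [ 0.4516 -0.3147  0.044 ] [ 0.4534 -0.3134  0.044 ]
len/width 0.10984200948506434 0.05315917754594475
yaw 30.060903255032436 ctr [ 0.5117 -0.3105  0.044 ]
top [0.5812 0.0569 0.042 ] [ 0.5983 -0.0826  0.042 ] 0.14058120088398599 normal yaw 6.984270238706796
bot [0.5825 0.0646 0.    ] [ 0.6003 -0.0793  0.    ] 0.14495925920362118 normal yaw 7.031063718198772
side [ 0.5967 -0.0824  0.042 ]
side [0.5776 0.053  0.042 ]
[[-0.918  -0.3966 -0.0008  0.2379]
 [-0.3966  0.918   0.0014 -0.5505]
 [ 0.0001  0.0016 -1.      0.2304]
 [ 0.      0.      0.      1.    ]]
```

Both views agree. The pack's top is at about 43 mm, its body centre at (0.512,-0.311) and its yaw at 30°. The stop's front-face centre is near (0.590,-0.010) with yaw 7°. Next I move above the pack.

Call:
arm_command([
  {"turn": -6.6},
  {"travel": [-15, 3, 3]},
  {"travel": [-30, 6, 7]},
  {"travel": [-30, 6, 7]},
  {"travel": [-30, 6, 7]},
  {"travel": [-30, 6, 7]},
  {"travel": [-30, 6, 7]},
  {"travel": [-30, 6, 7]},
  {"travel": [-30, 6, 7]},
  {"travel": [-30, 6, 7]},
  {"travel": [-30, 6, 7]},
  {"travel": [-30, 6, 7]},
  {"travel": [-30, 6, 5]},
  {"travel": [-12, 2, 2]},
  {"travel": [0, 0, 0]},
  {"travel": [0, 0, 0]},
  {"travel": [0, 0, 0]},
], hand=1, force=40)

```text
schema error: expected keys travel, turn
```

Run:
```python
from h import *
s=read_state();T=Ttool(s); i=get_image("wrist"); np.save("Tw1.npy",T)
print(s["position"],T[:3,:2].T, s["clock"])
# predicted pack top corners
y=np.radians(30.06);r=np.array([[np.cos(y),-np.sin(y)],[np.sin(y),np.cos(y)]])
P=[[*(np.array([.5117,-.3105])+r@np.array(c)),.044] for c in((.055,.029),(.055,-.029),(-.055,-.029),(-.055,.029))]
print(proj(cam("wrist",T),P)); cv2.imwrite("pics/w1.png",i)
```

```text
[ 0.2378952  -0.55050776  0.2303632 ] [[-9.18003993e-01 -3.96571119e-01  1.31516469e-04]
 [-3.96570409e-01  9.18002885e-01  1.61672432e-03]] 0.1
[[407.76583035 421.96205219]
 [370.4859806  425.0721821 ]
 [366.32719191 372.05473516]
 [406.64814452 368.43584976]]
```

View pics/w1.png

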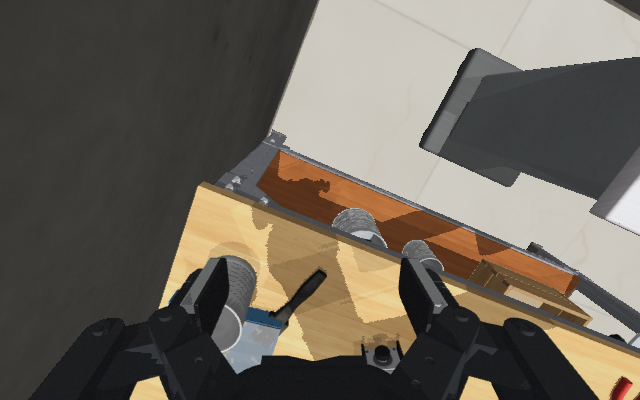

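The move was refused because each row needs both keys. The picture is therefore from the start pose: the pack's front is at the bottom, around (382,352), and the fingers are at (215,290) and (425,290).

Call:
arm_command([
  {"travel": [0, 0, 0], "turn": -6.6},
  {"travel": [-15, 3, 3], "turn": 0},
  {"travel": [-30, 6, 7], "turn": 0},
  {"travel": [-30, 6, 7], "turn": 0},
  {"travel": [-30, 6, 7], "turn": 0},
  {"travel": [-30, 6, 7], "turn": 0},
  {"travel": [-30, 6, 7], "turn": 0},
  {"travel": [-30, 6, 7], "turn": 0},
  {"travel": [-30, 6, 7], "turn": 0},
  {"travel": [-30, 6, 7], "turn": 0},
  {"travel": [-30, 6, 7], "turn": 0},
  {"travel": [-30, 6, 7], "turn": 0},
  {"travel": [-30, 6, 5], "turn": 0},
  {"travel": [-12, 2, 2], "turn": 0},
  {"travel": [0, 0, 0], "turn": 0},
  {"travel": [0, 0, 0], "turn": 0},
  {"travel": [0, 0, 0], "turn": 0},
], hand=1, force=40)

```text
clock: 1.85
position: [0.5113, -0.3115, 0.1516]
tcp_rot: [0.0, -0.258, 0.966, -0.0]
contact_force: [-0.1, -0.1, 0.4]
width: 1.004
grasp_force: 0.0
```

Run:
```python
from h import *
s=read_state();T=Ttool(s); i=get_image("wrist"); np.save("Tw1.npy",T)
print(s["position"],T[:3,:2].T, s["clock"])
y=np.radians(30.06);r=np.array([[np.cos(y),-np.sin(y)],[np.sin(y),np.cos(y)]])
P=[[*(np.array([.5117,-.3105])+r@np.array(c)),.044] for c in((.055,.029),(.055,-.029),(-.055,-.029),(-.055,.029))]
p=proj(cam("wrist",T),P);print(p)
cv2.polylines(i,[p.round().astype(int)],True,(0,0,255),1); cv2.imwrite("pics/w2.png",i)
```

```text
[ 0.51129711 -0.311506    0.15163446] [[-8.66963390e-01 -4.98371811e-01 -1.37270891e-04]
 [-4.98371758e-01  8.66963380e-01 -2.97083852e-04]] 1.85
[[345.83486294 251.55331859]
 [283.98632803 251.67789933]
 [279.42045203 132.35965726]
 [350.2476408  132.20136721]]
```

View pics/w2.png

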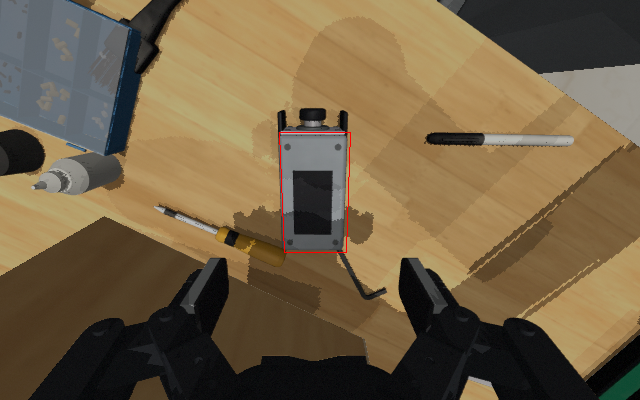

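The projected outline (red) matches the pack to about 1 px (roughly 1 mm). The hex key, at (345,255), and the driver, at (250,245), touch only the rear end, so the finger paths are clear. I descend and grip.

Call:
arm_command([
  {"travel": [0, 0, 15], "turn": 0},
  {"travel": [0, 0, 25], "turn": 0},
  {"travel": [0, 0, 25], "turn": 0},
  {"travel": [0, 0, 25], "turn": 0},
  {"travel": [0, 0, 20], "turn": 0},
  {"travel": [0, 0, 15], "turn": 0},
  {"travel": [0, 0, 10], "turn": 0},
  {"travel": [0, 0, 5], "turn": 0},
  {"travel": [0, 0, 0], "turn": 0},
  {"travel": [0, 0, 0], "turn": 0},
])

```text
clock: 2.9
position: [0.5123, -0.3112, 0.0122]
tcp_rot: [0.001, -0.259, 0.966, -0.0]
contact_force: [0.5, -0.3, 0.3]
width: 0.997
grasp_force: 0.0
```

Call:
arm_command([
  {"travel": [0, 0, 0], "turn": 0},
  {"travel": [0, 0, 0], "turn": 0},
  {"travel": [0, 0, 0], "turn": 0},
  {"travel": [0, 0, 0], "turn": 0},
  {"travel": [0, 0, 0], "turn": 0},
  {"travel": [0, 0, 0], "turn": 0},
  {"travel": [0, 0, 0], "turn": 0},
  {"travel": [0, 0, 0], "turn": 0},
  {"travel": [0, 0, 0], "turn": 0},
  {"travel": [0, 0, 0], "turn": 0},
], hand=0, force=40)

```text
clock: 3.9
position: [0.5125, -0.3113, 0.0125]
tcp_rot: [0.001, -0.259, 0.966, -0.001]
contact_force: [1.6, -0.2, 5.3]
width: 0.67
grasp_force: 46.3
```

The pack is gripped at about 57 mm. I lift it, turn it to the stop's yaw, and hold beside the stop for a wrist look.

Call:
arm_command([
  {"travel": [0, 0, -5], "turn": 0},
  {"travel": [0, 0, -13], "turn": 0},
  {"travel": [0, 0, -20], "turn": 0},
  {"travel": [0, 0, -25], "turn": 0},
  {"travel": [0, 0, -25], "turn": 0},
  {"travel": [0, 0, -25], "turn": 4},
  {"travel": [0, 0, -25], "turn": 5},
  {"travel": [0, 0, -25], "turn": 5},
  {"travel": [0, 0, -15], "turn": 5},
  {"travel": [0, 0, -10], "turn": 4},
  {"travel": [-6, 10, 0], "turn": 0},
  {"travel": [-14, 22, 0], "turn": 0},
  {"travel": [-14, 25, 0], "turn": 0},
  {"travel": [-14, 25, 0], "turn": 0},
  {"travel": [-14, 25, 0], "turn": 0},
  {"travel": [-14, 22, 0], "turn": 0},
  {"travel": [-8, 11, 0], "turn": 0},
  {"travel": [0, 0, 0], "turn": 0},
  {"travel": [0, 0, 0], "turn": 0},
  {"travel": [0, 0, 0], "turn": 0},
])

```text
clock: 5.9
position: [0.5778, -0.1623, 0.199]
tcp_rot: [-0.0, -0.061, 0.998, 0.0]
contact_force: [0.4, 0.8, -5.8]
width: 0.674
grasp_force: 45.2
```

Run:
```python
from h import *
s=read_state();T=Ttool(s); i=get_image("wrist"); np.save("Tw3.npy",T)
print(s["position"],T[:3,:2].T, s["clock"],s["width"])
y=np.radians(7);r=np.array([[np.cos(y),-np.sin(y)],[np.sin(y),np.cos(y)]])
P=[[*(np.array([.590,-.010])+r@np.array([0,c])),z] for c,z in((.07,0),(-.07,0),(-.07,.042),(.07,.042))]
p=proj(cam("wrist",T),P);print(p)
cv2.imwrite("pics/w3raw.png",i)
cv2.polylines(i,[p.round().astype(int)],True,(0,0,255),1); cv2.imwrite("pics/w3.png",i)
```

```text
[ 0.57777821 -0.16231912  0.19899376] [[-9.92662705e-01 -1.20913650e-01  8.01935083e-04]
 [-1.20913583e-01  9.92663028e-01  1.32108169e-04]] 5.9 0.6742488960063835
[[496.79450248 195.41376561]
 [380.00000723 195.4635085 ]
 [388.28958633 207.83976305]
 [519.57180692 207.78061113]]
```

View pics/w3.png

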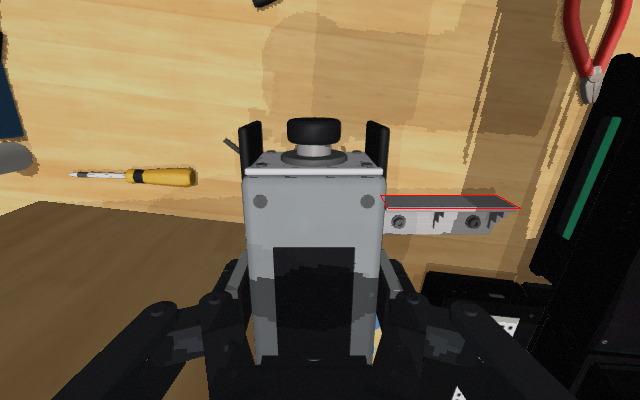

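The projected stop outline lands right on the plate (columns 380–519, rows 195–208), so its pose is confirmed. The pack hangs level and square in the gripper. Next I move to about 30 mm in front of the plate and lower.

Call:
arm_command([
  {"travel": [8, 10, 0], "turn": 0},
  {"travel": [16, 25, 0], "turn": 0},
  {"travel": [16, 30, 0], "turn": 0},
  {"travel": [14, 30, 0], "turn": 0},
  {"travel": [0, 30, 0], "turn": 0},
  {"travel": [0, 18, 10], "turn": 0},
  {"travel": [0, 7, 20], "turn": 0},
  {"travel": [0, 0, 25], "turn": 0},
  {"travel": [0, 0, 25], "turn": 0},
  {"travel": [0, 0, 25], "turn": 0},
  {"travel": [0, 0, 25], "turn": 0},
  {"travel": [0, 0, 20], "turn": 0},
  {"travel": [0, 0, 15], "turn": 0},
  {"travel": [0, 0, 10], "turn": 0},
  {"travel": [0, 0, 5], "turn": 0},
  {"travel": [0, 0, 0], "turn": 0},
  {"travel": [0, 0, 0], "turn": 0},
])

```text
clock: 7.65
position: [0.5071, -0.0194, 0.0203]
tcp_rot: [0.001, -0.061, 0.998, 0.0]
contact_force: [0.4, -0.2, -5.3]
width: 0.671
grasp_force: 45.1
```

Call:
arm_command([
  {"travel": [0, 0, 4], "turn": 0},
  {"travel": [-6, 0, 3], "turn": 0},
  {"travel": [-8, 0, 0], "turn": 0},
  {"travel": [-6, 0, 0], "turn": 0},
  {"travel": [-3, 0, 0], "turn": 0},
  {"travel": [-2, 0, 0], "turn": 0},
  {"travel": [0, 0, 0], "turn": 0},
  {"travel": [0, 0, 0], "turn": 0},
])

```text
clock: 8.45
position: [0.5316, -0.0164, 0.0125]
tcp_rot: [0.0, -0.061, 0.998, 0.0]
contact_force: [1.3, -0.6, -3.5]
width: 0.669
grasp_force: 45.5
```

Call:
arm_command([
  {"travel": [-1, 0, 0], "turn": 0},
  {"travel": [-1, 0, 0], "turn": 0},
  {"travel": [-1, 0, 0], "turn": 0},
  {"travel": [0, 0, 0], "turn": 0},
  {"travel": [0, 0, 0], "turn": 0},
])

```text
clock: 8.95
position: [0.5343, -0.0161, 0.0125]
tcp_rot: [0.0, -0.061, 0.998, -0.0]
contact_force: [-2.2, -0.4, -0.1]
width: 0.671
grasp_force: 45.8
```

Call:
arm_command([
  {"travel": [-1, 0, 0], "turn": 0},
  {"travel": [0, 0, 0], "turn": 0},
  {"travel": [0, 0, 0], "turn": 0},
])

```text
clock: 9.25
position: [0.5345, -0.0161, 0.0125]
tcp_rot: [-0.001, -0.061, 0.998, -0.0]
contact_force: [-6.3, 0.1, 2.7]
width: 0.671
grasp_force: 46.1
```

The rear end has met the stop at about 6 N. I release and lift.

Call:
arm_command([
  {"travel": [0, 0, 0], "turn": 0},
  {"travel": [0, 0, 0], "turn": 0},
  {"travel": [0, 0, 0], "turn": 0},
  {"travel": [0, 0, 0], "turn": 0},
  {"travel": [0, 0, 0], "turn": 0},
  {"travel": [0, 0, 0], "turn": 0},
  {"travel": [0, 0, -5], "turn": 0},
  {"travel": [0, 0, -15], "turn": 0},
  {"travel": [0, 0, -25], "turn": 0},
  {"travel": [0, 0, -30], "turn": 0},
  {"travel": [0, 0, -15], "turn": 0},
  {"travel": [0, 0, 0], "turn": 0},
], hand=1)

```text
clock: 10.45
position: [0.5368, -0.0156, 0.1059]
tcp_rot: [0.003, -0.061, 0.998, 0.0]
contact_force: [-0.4, -0.5, -1.0]
width: 0.999
grasp_force: 0.0
```

Call:
arm_command([
  {"travel": [10, 0, 0], "turn": 0},
  {"travel": [20, 0, 0], "turn": 0},
  {"travel": [25, 0, 0], "turn": 0},
  {"travel": [25, 0, 0], "turn": 0},
  {"travel": [15, 0, 0], "turn": 0},
  {"travel": [5, 0, 0], "turn": 0},
  {"travel": [0, 0, 0], "turn": 0},
  {"travel": [0, 0, 0], "turn": 0},
  {"travel": [0, 0, 0], "turn": 0},
  {"travel": [0, 0, 0], "turn": 0},
], hand=0)

```text
clock: 11.45
position: [0.4361, -0.0281, 0.1019]
tcp_rot: [-0.0, -0.061, 0.998, -0.0]
contact_force: [0.0, 0.6, -0.3]
width: 0.003
grasp_force: 0.0
```

Run:
```python
from h import *
s=read_state();T=Ttool(s)
print(s["position"],s["width"],T[:3,0])
kt=cam("top"); ks=cam("side"); np.save("Tw4.npy",T)
y=np.radians(7);r=np.array([[np.cos(y),-np.sin(y)],[np.sin(y),np.cos(y)]])
o=np.array([.5345,-.0161])
P=[[*(o+r@np.array(c)),.044] for c in((.055,.029),(.055,-.029),(-.055,-.029),(-.055,.029))]
def crop(n,c,f,w,h):
    i=get_image(n); p=proj(cam(n),P); x,yy=(p.mean(0)).astype(int)-[w//2,h//2]
    g=cv2.resize(i[yy:yy+h,x:x+w],None,fx=f,fy=f,interpolation=cv2.INTER_CUBIC)
    cv2.polylines(g,[((p-[x,yy]+.5)*f).round().astype(int)],True,(0,0,255),1); return g
a=crop("top",0,5,80,110); b=crop("side",0,5,80,110)
cv2.imwrite("pics/place.png",np.hstack([a,b]))
```

```text
[ 0.43608483 -0.02807195  0.10191807] 0.00280669048239424 [-0.99264178 -0.12108381  0.0010048 ]
```

View pics/place.png

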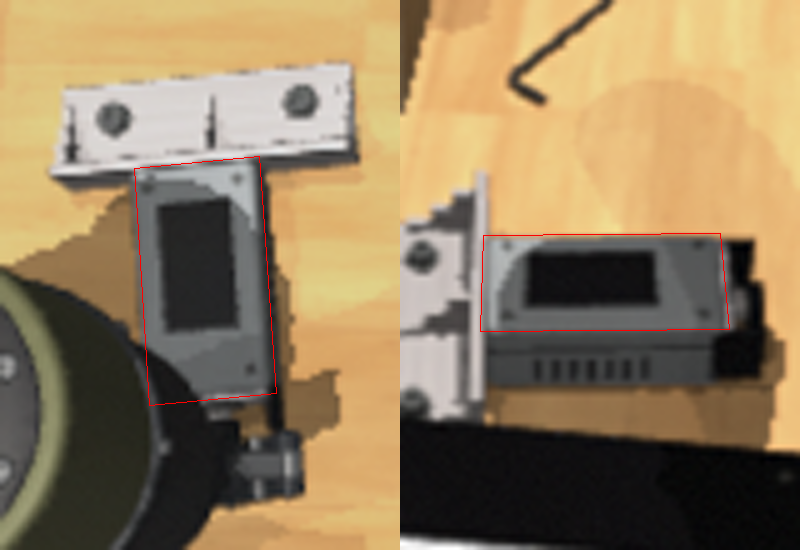

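The pack stands square against the stop: its top edge is flush with the plate in both views and its front faces the closed fingers. The fingers are on the pack's mid-line, so I lower them in front of the button.

Call:
arm_command([
  {"travel": [0, 0, 10], "turn": 0},
  {"travel": [0, 0, 20], "turn": 0},
  {"travel": [0, 0, 25], "turn": 0},
  {"travel": [0, 0, 20], "turn": 0},
  {"travel": [0, 0, 10], "turn": 0},
  {"travel": [0, 0, 5], "turn": 0},
  {"travel": [0, 0, 0], "turn": 0},
  {"travel": [0, 0, 0], "turn": 0},
])

```text
clock: 12.35
position: [0.4365, -0.0279, 0.0132]
tcp_rot: [0.001, -0.061, 0.998, 0.0]
contact_force: [-0.4, 0.5, 0.3]
width: 0.0
grasp_force: 0.0
```

Call:
arm_command([
  {"travel": [-3, 0, 0], "turn": 0},
  {"travel": [-3, 0, 0], "turn": 0},
  {"travel": [-3, 0, 0], "turn": 0},
  {"travel": [-2, 0, 0], "turn": 0},
  {"travel": [-1, 0, 0], "turn": 0},
  {"travel": [0, 0, 0], "turn": 0},
  {"travel": [0, 0, 0], "turn": 0},
])

```text
clock: 13.05
position: [0.4477, -0.0266, 0.0122]
tcp_rot: [-0.0, -0.061, 0.998, 0.0]
contact_force: [0.1, -0.6, -0.2]
width: 0.002
grasp_force: 0.0
```

Call:
arm_command([
  {"travel": [-1, 0, 0], "turn": 0},
  {"travel": [-1, 0, 0], "turn": 0},
  {"travel": [-1, 0, 0], "turn": 0},
  {"travel": [-1, 0, 0], "turn": 0},
  {"travel": [-1, 0, 0], "turn": 0},
  {"travel": [0, 0, 0], "turn": 0},
  {"travel": [0, 0, 0], "turn": 0},
])

```text
clock: 13.75
position: [0.4514, -0.0263, 0.0121]
tcp_rot: [-0.002, -0.061, 0.998, -0.0]
contact_force: [-7.6, 0.6, 6.6]
width: -0.001
grasp_force: 4.1
```

Call:
arm_command([
  {"travel": [-1, 0, 0], "turn": 0},
  {"travel": [-1, 0, 0], "turn": 0},
  {"travel": [-1, 0, 0], "turn": 0},
  {"travel": [0, 0, 0], "turn": 0},
  {"travel": [0, 0, 0], "turn": 0},
])

```text
clock: 14.25
position: [0.4535, -0.0262, 0.0119]
tcp_rot: [-0.003, -0.061, 0.998, -0.0]
contact_force: [-11.1, -0.2, 6.2]
width: 0.001
grasp_force: 5.6
```

Call:
arm_command([
  {"travel": [-1, 0, 0], "turn": 0},
  {"travel": [-1, 0, 0], "turn": 0},
  {"travel": [-1, 0, 0], "turn": 0},
  {"travel": [0, 0, 0], "turn": 0},
  {"travel": [0, 0, 0], "turn": 0},
])

```text
clock: 14.75
position: [0.4576, -0.0256, 0.012]
tcp_rot: [-0.001, -0.061, 0.998, -0.0]
contact_force: [-4.7, 0.4, 2.1]
width: -0.002
grasp_force: 2.6
```

Call:
arm_command([
  {"travel": [-1, 0, 0], "turn": 0},
  {"travel": [-1, 0, 0], "turn": 0},
  {"travel": [0, 0, 0], "turn": 0},
  {"travel": [0, 0, 0], "turn": 0},
])

```text
clock: 15.15
position: [0.4585, -0.0256, 0.0118]
tcp_rot: [-0.003, -0.061, 0.998, -0.0]
contact_force: [-11.4, 1.2, 6.2]
width: -0.001
grasp_force: 5.6
```

Call:
arm_command([
  {"travel": [-1, 0, 0], "turn": 0},
  {"travel": [-1, 0, 0], "turn": 0},
  {"travel": [0, 0, 0], "turn": 0},
  {"travel": [0, 0, 0], "turn": 0},
])

```text
clock: 15.55
position: [0.4602, -0.0254, 0.0118]
tcp_rot: [-0.003, -0.061, 0.998, -0.0]
contact_force: [-12.3, 1.0, 7.8]
width: -0.002
grasp_force: 6.3
```

Call:
arm_command([
  {"travel": [-1, 0, 0], "turn": 0},
  {"travel": [-1, 0, 0], "turn": 0},
  {"travel": [0, 0, 0], "turn": 0},
  {"travel": [0, 0, 0], "turn": 0},
])

```text
clock: 15.95
position: [0.4608, -0.0255, 0.0116]
tcp_rot: [-0.005, -0.06, 0.998, -0.001]
contact_force: [-18.4, 1.8, 12.9]
width: -0.001
grasp_force: 9.8
```

Force now rises steeply about 10 mm in, so the button is at its end and the snap showed as a drop to 4.7 N. I back off and check.

Call:
arm_command([
  {"travel": [3, 0, 0], "turn": 0},
  {"travel": [5, 0, 0], "turn": 0},
  {"travel": [10, 0, 0], "turn": 0},
  {"travel": [15, 0, 0], "turn": 0},
  {"travel": [10, 0, -20], "turn": 0},
  {"travel": [0, 0, -30], "turn": 0},
  {"travel": [0, 0, -40], "turn": 0},
  {"travel": [0, 0, -40], "turn": 0},
  {"travel": [-10, 0, -20], "turn": 0},
  {"travel": [0, 0, 0], "turn": 0},
  {"travel": [0, 0, 0], "turn": 0},
])

```text
clock: 17.05
position: [0.432, -0.0283, 0.1619]
tcp_rot: [0.0, -0.061, 0.998, 0.0]
contact_force: [0.2, 0.6, -0.5]
width: -0.001
grasp_force: 0.0
```

Run:
```python
from h import *
T=Ttool(); i=get_image("wrist"); K=cam("wrist",T)
y=np.radians(7);r=np.array([[np.cos(y),-np.sin(y)],[np.sin(y),np.cos(y)]]); o=np.array([.5345,-.0161])
p=proj(K,[[*(o+r@np.array(c)),z] for c,z in(((.055,.029),.044),((.055,-.029),.044),((-.055,-.029),.044),((-.055,.029),.044),((-.073,0),.0365),((-.064,0),.0365),((-.071,.027),.04),((-.071,-.027),.04))]).round(1)
print(read_state()["position"],p)
a,b=p.min(0)-25,p.max(0)+25; a=np.maximum(a,0).astype(int)
c=i[a[1]:int(b[1]),a[0]:int(b[0])]; cv2.polylines(c,[(p[:4]-a).round().astype(int)],True,(0,0,255),1)
for q in p[4:]-a: c[int(round(q[1])),int(round(q[0]))]=(0,0,255)
s=get_image("side")[205:265,255:335]
f=min(480/c.shape[1],500/c.shape[0]); c=cv2.resize(c,None,fx=f,fy=f); s=cv2.resize(s,None,fx=4,fy=4)
g=np.zeros((max(c.shape[0],s.shape[0]),c.shape[1]+s.shape[1],3),np.uint8); g[:c.shape[0],:c.shape[1]]=c; g[:s.shape[0],c.shape[1]:]=s
print(f,a); cv2.imwrite("pics/end.png",g)
```

```text
[ 0.43151575 -0.02845729  0.1611695 ] [[340.  331. ]
 [286.3 331. ]
 [282.9 239.2]
 [343.3 239.2]
 [313.1 218.9]
 [313.1 227.4]
 [341.3 222.2]
 [284.9 222.2]]
3.067484662576687 [257 193]
```

View pics/end.png

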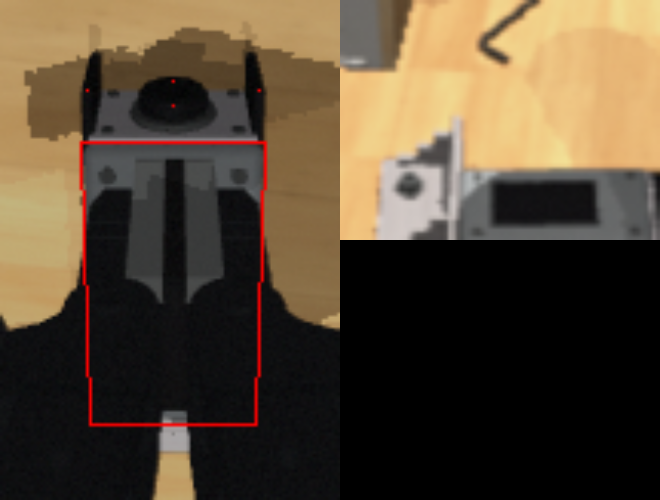

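The wrist view shows the cap's near edge at row 75. I computed about 79 for latched and 55 for popped out, so the button is latched behind the cheeks. The side view shows the rear flush with the plate, so I hand in.

```bash
python3 -c "
from h import *
print(hand_in())"
```

```text
the job is handed in; nothing more can be done
None
```

The pack stands flat and square against the stop, the reset button is latched in, the other things were not touched, and the job was handed in at about 17 s.

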